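# Wedge the hinged dish stage just off its rest pads

## Task

The two black rest pads under the front lip of the hinged dish stage are about to be changed. Take the orange wedge by its grip block, slide it nose first along the bench between the pads and under the lip until the lip has just lifted off both pads, by a gap of about 2 to 5 mm and never much more, and finish while still gripping the wedge in that place. Lift the stage with the wedge only, do not let the petri dish on it slide, and leave the other things on the bench alone.

Things in the scene. Friction and masses are not known exactly. Their poses are not given: they have to be found in the camera images.
- wedge: loose orange wedge 128 mm long, 36 wide, 0.15 kg, flat underside. Origin: underside, below the centre of its grip block; x points to the nose, z up. Grip block with black ribs: x -22 to 22 mm, 32 mm thick along y, 56 mm tall. Ahead of it the top face slopes straight down from 34 mm high at x = 22 mm to 10 mm high at the nose, x = 106 mm (1 mm of height per 3.5 mm of length)
- nose (a point): middle of the wedge's nose, at its underside (106 mm ahead of the wedge's origin)
- stage: grey base of the dish stage, fixed to the bench, 165 mm deep (x), 160 mm wide (y). Origin on the bench under its middle; x points from the open front to the rear hinge (the wedge goes in along +x), z up. Rear block from x = 48 mm. Two black rest pads, 18 mm square, tops 24 mm high, at x = -70, y = -68 and +68 mm, on rails 22 mm wide; the bench between the rails is open, 114 mm wide
- stage_plate: aluminium plate of the stage, 0.8 kg, 140 mm wide, top 34 mm high, with a round steel lip bar (10 mm thick, 156 mm long) along its front, centre at stage x = -75 mm. Origin on the rear hinge axis (along y; stage x = 66 mm, 29 mm high); the front swings up and is drawn back down by its weight and a light spring. About 10 N lifts the lip; pushing the wedge in takes roughly 4 to 10 N
- lip (a point): underside of the lip bar, at its middle; 24 mm above the bench while the lip rests on the pads, so its height minus 24 mm is the gap at the pads. The wedge first touches it with the nose about 50 mm past the lip
- dish: petri dish, 90 mm diameter, 16 mm high, lying loose on the stage plate; origin under its centre
- reagent_3: bystander: small bottle with blue cap, 46 mm diameter, 83 mm high; origin under its centre
- vial_2: bystander: vial with blue cap, 23 mm diameter, 48 mm high; origin under its centre
- vial_3: bystander: vial with purple cap, 23 mm diameter, 48 mm high; origin under its centre
- timer: bystander: flat white countdown timer, 62 x 62 x 15 mm; origin under its centre
- marker_1: bystander: blue and white marker pen, 135 mm long, 17 mm thick; origin under its middle
- weigh_boat: bystander: white weighing boat, 70 x 70 x 15 mm; origin under its centre
Things that resemble listed ones, but are neither listed nor needed, are in the scene too. Leave any blue or red look-alike of the dish alone.

How it is judged:
On the way:
1. the gripped wedge's nose is under the lip, between the pads, with the lip still down on the pads (contact force between the fingers and wedge above 1 N and x of nose in the frame of lip above 0.01 m and y of nose in the frame of stage between -0.05 and 0.05 m and height (world z) of nose below 0.012 m and height (world z) of lip below 0.0248 m), for 0.1 s.
At the end, for the whole second after the job is handed in: The lip hangs 1.5 to 6.5 mm above the pads, carried by the wedge alone (over 1 N; robot on the stage plate under 0.3 N); the wedge lies flat on the bench (4 mm, 0.1 rad), at rest, gripped (over 1 N); the dish lies at rest within 20 mm and each bystander within 30 mm of its start (contact force between the fingers and wedge above 1 N and height (world z) of lip between 0.0255 and 0.0305 m and contact force between wedge and stage_plate above 1 N and contact force between each of the fingers, the arm and stage_plate below 0.3 N and angle between wedge's own z axis and vertical below 0.1 rad and height (world z) of wedge below 0.004 m and linear speed of each of wedge, dish below 0.01 m/s and distance of dish from where it was at the start of the episode below 0.02 m and height (world z) of dish above 0.032 m and distance of each of reagent_3, vial_2, vial_3, timer, marker_1, weigh_boat from where it was at the start of the episode below 0.03 m); the arm keeps its last pose, push and grip.
It fails at once if the lip is raised more than 9 mm off the pads (height (world z) of lip above 0.033 m).
It fails at once if the petri dish slides 20 mm or more (distance of dish from where it was at the start of the episode above 0.02 m).
It fails at once if the robot lifts or hits the stage plate itself (contact force between any of the fingers, the arm and stage_plate above 5 N).
It fails at once if a bystander is moved 30 mm or more (distance of any of reagent_3, vial_2, vial_3, timer, marker_1, weigh_boat from where it was at the start of the episode above 0.03 m).
It also fails if it takes over 35 s, if anything falls off the work surface, if the arm or the gripper's body presses on something with over 40 N, if the wrist force passes 120 N, or if a joint passes its speed limit or range.

## Robot

A 6-joint arm with a two-finger parallel gripper is mounted at the origin on a cart in front of the work surface, level with it; the furniture and walls round the work are solid. World frame = base frame: x ahead of the robot, y to its left, z up, the work surface at z = 0. Lengths are in m, angles in rad, forces in N, time in s.
With the tool pointing down it reaches from about 0.35 to 0.975 m from the base axis. Payload 4.9 kg.
Tool frame: the origin (TCP) lies midway between the tips of the shut fingers; the grasp point (between the pads) lies 19 mm behind it; z points along the fingers, y is the line along which they close (so a half turn about z gives the same grasp; the last joint's range is limited). The gripper opens to 85 mm and grips with 20 to 120 N. Pads are 22 mm wide; open, the fingers measure 114 mm over their backs; the gripper's body (76 mm by 85 mm) begins 54 mm behind the grasp point. The pads swing forward as they close: fully open they stand 13 mm farther back than shut.
Start: joints at [-0.119, 0.053, 1.613, -0, 1.476, -0.119], TCP at [0.625, 0, 0.231] pointing down, gripper open.
Joint ranges: [-3.01, 3.01], [-1.01, 2.22], [0.06, 2.58], [-1.02, 4.17], [0.09, 2.62], [-3.14, 3.14]. Speed limits (rad/s): [2.57, 2.57, 3.14, 3.14, 3.14, 3.14].

## Interface

Orientations are given as a unit quaternion [w, x, y, z].
In Python, from plant import manip gives the robot as it stands.
- The arm moves only by the tool move_arm, never from a script. Its argument "increments" is one flat list of numbers, 5 for each row, row after row: the shift along the tool's x, y, z in mm, then the turn about the tool's z in rad, then the opening, from 0 (shut) to 1 (fully open). In form: [tx, ty, tz, spin, jaw, tx, ty, tz, spin, jaw, ...]. A call has 1 to 8 rows; each row shifts and turns the commanded pose from where the row before left it, along the tool's axes as they then stand; what a row does not reach is not made up. A row lasts 1/12 s, in which the tool goes at most 41.7 mm and 7.16 degrees, less where a joint would pass 70% of its speed; a pose out of reach is approached as far as the arm can. A call with a gripper value outside its range is refused whole. The fingers move at their own pace and stop on an object; the grip force is fixed at half the most. Time passes only in rows, so rows that do not move let the fingers close. It gives the time, the measured TCP pose, the force, the opening and the grip force at its end, in the units of the state.
- manip.state(): the state, without advancing time (a new reading comes with each control period).
- manip.grab_frame(name): name is "scene" or "side" or "wrist"; returns a dict with "image" (384x512x3 uint8, blue, green, red), "fov_y" (degrees; the focal length in pixels is half the picture's height over the tangent of half this angle, whatever the lens; pixels are square), "cx", "cy" (the principal point, pixels), "eye" and "rotation" of the camera in the world; the wrist camera has in their place "T_tool_cam" (4x4, takes a point from camera to tool coordinates, whose origin is the TCP and whose axes are the flange's). Camera axes: x right, y down, z forward; pixel columns grow to the right and rows downward; lengths in m; the calibration is good to about 2 mm. The wrist camera is an equidistant fisheye: a pixel r from the principal point sees the ray r / f radians off the axis. A picture is of the moment at which its call begins: read the wrist's pose just before it. There is no depth.
- manip.job_done(): hands the job in; it is judged then, once.
The state is a dict: "time": time; "joint_pos": joint angles; "joint_vel": joint speeds; "joint_efforts": joint torques, N m; "tool_pos": TCP position; "tool_rot": TCP orientation; "contact_force": force on the tool from outside, world axes, zero at the start; "ft_torque": the same for the moment, N m; "gripper_width": opening from 0.0 (shut) to 1.0 (fully open); "grasp_force": force on a finger pad.
Only numpy, scipy, OpenCV 4.12 (cv2) and the standard library are available. Lean on these libraries where they do the work, as an engineer would, in place of code of your own. Each camera call takes 0.05 s, during which the arm holds its last target. There are 200 camera calls.

## Working session

There is one attempt and no reset: what is moved stays moved. The work goes in short steps, Python scripts to look and compute and a tool call to move; the robot and the scene stay as the last step left them, time stands still between calls to the robot, and variables do not carry over. Pictures are saved under pics/ and viewed, at most 10 in all, crops included, and the job is handed in when it is done.

Besides the shell and the picture viewer there is one more tool, called after "Call:" as name(argument=value, ...) on one line, values as JSON. move_arm: Moves the arm, as the interface text tells. Its arguments: {"type":"object","properties":{"increments":{"type":"array"}},"required":["increments"]}

```bash
mkdir -p pics; cat > h.py <<'E'
import numpy as np, cv2, json
from plant import manip
from scipy.spatial.transform import Rotation as R
def grab(n,fn):
    s=manip.state(); f=manip.grab_frame(n); cv2.imwrite(f'pics/{fn}.png',f['image'])
    d={k:np.asarray(v).tolist() for k,v in f.items() if k!='image'}; d['tp']=list(map(float,s['tool_pos'])); d['tr']=list(map(float,s['tool_rot'])); d['n']=n
    json.dump(d,open(f'pics/{fn}.json','w')); return load(fn)
def load(fn):
    d=json.load(open(f'pics/{fn}.json')); d['image']=cv2.imread(f'pics/{fn}.png'); return d
def ray(d,u,v):
    f=192/np.tan(np.radians(d['fov_y'])/2); x=np.array([u-d['cx'],v-d['cy']])
    if d['n']=='wrist':
        r=np.linalg.norm(x); t=r/f; c=np.r_[np.sin(t)*x/max(r,1e-9),np.cos(t)]
        T=np.array(d['T_tool_cam']); q=np.array(d['tr']); Rw=R.from_quat(q[[1,2,3,0]]).as_matrix()
        return np.array(d['tp'])+Rw@T[:3,3], Rw@T[:3,:3]@c
    c=np.r_[x/f,1]; c/=np.linalg.norm(c); return np.array(d['eye']),np.array(d['rotation'])@c
def plane(d,u,v,z):
    o,r=ray(d,u,v); return o+r*(z-o[2])/r[2]
def tri(*obs):
    A=np.zeros((3,3));b=np.zeros(3)
    rs=[ray(*o) for o in obs]
    for o,r in rs: P=np.eye(3)-np.outer(r,r);A+=P;b+=P@o
    p=np.linalg.solve(A,b); return p,[float(np.linalg.norm((np.eye(3)-np.outer(r,r))@(p-o))) for o,r in rs]
E
python3 - <<'E'
from h import *
a=[grab(n,n+'0') for n in ('scene','side','wrist')]
for d in a: print(d['n'],d['fov_y'],d.get('eye'),d.get('T_tool_cam'),np.round(d.get('rotation',0),2).tolist())
im=np.vstack([np.hstack([a[0]['image'],a[1]['image']]),np.hstack([a[2]['image'],a[2]['image']*0])])
cv2.imwrite('pics/all0.png',cv2.resize(im[:, :],(800,600)))
print(manip.state())
E
```

```text
scene 44.83704700503904 [-0.7327242376501983, -0.8136095414713258, 1.0920803778560682] None [-0.41, 0.77, -0.42, 0.23]
side 52.787509114062445 [0.42985390842031657, 1.0362785359278264, 0.992907733030106] None [0.03, -0.06, 0.91, -0.4]
wrist 65.70646984690485 None [[-0.00045121845151287996, -0.9607995051880734, -0.27724376860852845, 0.06996027668621416], [0.9999997262202113, -0.0005961290118515643, 0.00043839445786954365, 0.0007364276902069866], [-0.000586482232020873, -0.27724349489311995, 0.9607995111249987, -0.14262519752488614], [0.0, 0.0, 0.0, 1.0]] 0
{'time': 0.15, 'joint_pos': array([-1.18993845e-01,  5.32736068e-02,  1.61399611e+00, -5.13330235e-05,
        1.47600685e+00, -1.19019657e-01]), 'joint_vel': array([-0.00080411, -0.00271803, -0.00378361,  0.00158832,  0.00131595,
       -0.00035915]), 'joint_efforts': array([ 5.10442842e-04, -3.94241810e+01, -3.70721948e+01, -1.15854355e-04,
        4.61802789e-03,  5.00508997e-05]), 'tool_pos': array([6.24502256e-01, 4.93877494e-05, 2.30292571e-01]), 'tool_rot': array([-6.46032729e-04,  7.07095671e-01,  7.07117389e-01, -5.40541418e-04]), 'contact_force': array([ 0.24733046,  0.46398305, -0.20567076]), 'ft_torque': array([ 0.02194624, -0.00400945, -0.01167672]), 'grasp_force': 0.0, 'gripper_width': 1.0001295095871645}
```

View pics/scene0.png

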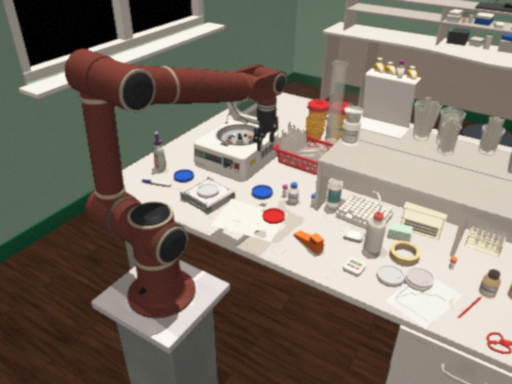

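View pics/all0.png

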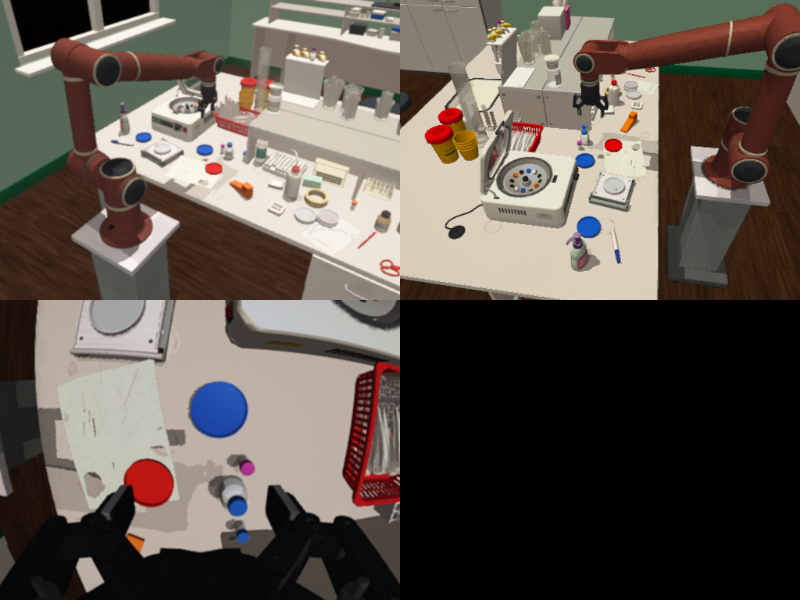

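The scene view shows the stage at about (208,194). The orange wedge is at (310,242), with the red and blue disc look-alikes at (274,215), (262,191) and (184,175). In the side view the wedge is near (293,155) and the stage near (271,243).

Possible wedge mistakes are the orange bit at scene (453,260), the orange jars at (318,115) and the red pen at (470,305). I choose (310,242) because it has a block and a slope. I'll check it in a close crop.

```bash
python3 - <<'E'
from h import *
s=load('scene0')['image'];d=load('side0')['image']
c=lambda im,x,y,w,h:cv2.resize(im[y:y+h,x:x+w],(400,300),interpolation=cv2.INTER_CUBIC)
cv2.imwrite('pics/crop0.png',np.vstack([np.hstack([c(s,286,220,56,42),c(s,168,164,80,60)]),np.hstack([c(d,270,130,56,42),c(d,230,210,80,60)])]))
for n in ('scene0','side0'):
    D=load(n);h=cv2.cvtColor(D['image'],cv2.COLOR_BGR2HSV)
    m=cv2.inRange(h,(4,170,60),(15,255,255)); k,l,st,ce=cv2.connectedComponentsWithStats(m)
    for i in range(1,k):
        if st[i,4]>30: print(n,st[i],ce[i],plane(D,*ce[i],.02))
E
```

```text
Traceback (most recent call last):
  File "h.py", line 18, in plane
    o,r=ray(d,u,v); return o+r*(z-o[2])/r[2]
        ~~~^^^^^^^
  File "h.py", line 16, in ray
    c=np.r_[x/f,1]; c/=np.linalg.norm(c); return np.array(d['eye']),np.array(d['rotation'])@c
                                                                    ~~~~~~~~~~~~~~~~~~~~~~~^~
ValueError: matmul: Input operand 1 has a mismatch in its core dimension 0, with gufunc signature (n?,k),(k,m?)->(n?,m?) (size 3 is different from 4)
```

View pics/crop0.png

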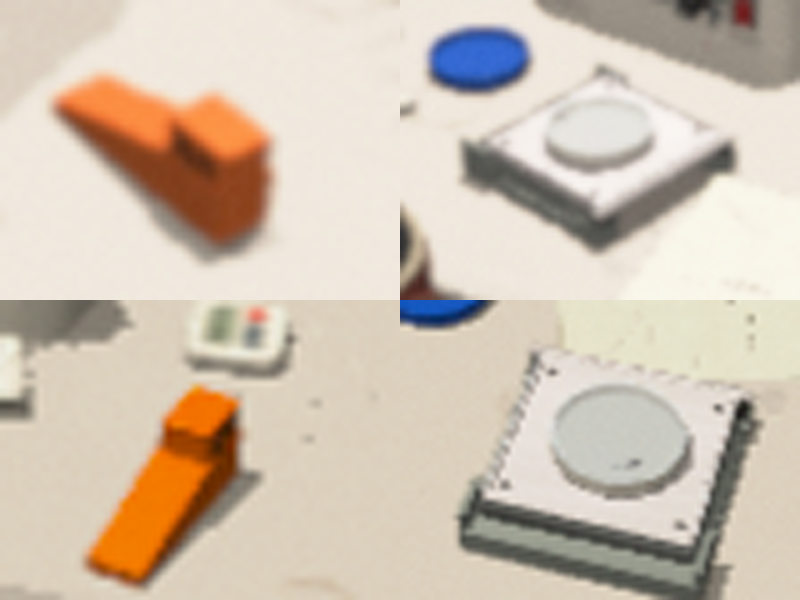

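Top left and bottom left show the orange wedge with its tall block, the only match. The stage carries a clear dish. Its front side isn't clear yet, so I'll fix the quaternion handling and locate things.

```bash
sed -i "s/np.array(d\['rotation'\])@c/(lambda q:(R.from_quat(np.array(q)[[1,2,3,0]]).as_matrix() if np.ndim(q)==1 else np.array(q)))(d['rotation'])@c/" h.py; python3 - <<'E'
from h import *
for n in ('scene0','side0'):
    D=load(n);h=cv2.cvtColor(D['image'],cv2.COLOR_BGR2HSV)
    m=cv2.inRange(h,(4,170,60),(18,255,255)); k,l,st,ce=cv2.connectedComponentsWithStats(m)
    for i in range(1,k):
        if st[i,4]>30: print(n,st[i],ce[i],plane(D,*ce[i],.02))
S,D=load('scene0'),load('side0')
ks,kd=(80/400,168,164),(80/400,230,210)
p=lambda k,x,y:(k[1]+x*k[0],k[2]+y*k[0])
print('dish c',plane(S,*p(ks,200,130),.05),plane(D,*p(kd,220,135),.05),tri((S,*p(ks,200,130)),(D,*p(kd,220,135))))
for x,y in ((200,70),(335,145),(200,215),(65,150)): print('S',plane(S,*p(ks,x,y),.034))
for x,y in ((140,55),(350,100),(310,250),(75,200)): print('D',plane(D,*p(kd,x,y),.034))
kw,kv=(56/400,286,220),(56/400,270,130)
print('nose',tri((S,*p(kw,55,105)),(D,*p(kv,90,265))), tri((S,*p(kw,100,75)),(D,*p(kv,140,280))))
print('blocktop', [plane(S,*p(kw,x,y),.056) for x,y in((210,95),(270,140),(235,165),(175,125))],[plane(D,*p(kv,x,y),.056) for x,y in((195,88),(238,102),(215,140),(167,125))])
E
```

```text
scene0 [307 112  17  28 314] [314.12738854 124.79299363] [1.329781   0.12224606 0.02      ]
scene0 [295 232  28  21 312] [310.68910256 241.17948718] [ 0.46318256 -0.29697968  0.02      ]
side0 [484  12  19  17  78] [494.21794872  20.1025641 ] [-0.87843238 -2.1522466   0.02      ]
side0 [497  29  10  11  37] [501.59459459  33.86486486] [-0.84319287 -1.8676606   0.02      ]
side0 [435  51  15   8  35] [441.37142857  53.82857143] [-0.36590223 -1.46104765  0.02      ]
side0 [283 142  20  27 271] [293.60147601 155.63468635] [ 0.46557931 -0.28069614  0.02      ]
side0 [ 40 151  40  35 104] [ 61.84615385 169.76923077] [ 1.38159483 -0.05689081  0.02      ]
side0 [335 179   8  27  66] [338.1969697  193.16666667] [ 0.28333529 -0.06939373  0.02      ]
side0 [389 203   9  13  37] [393.2972973  208.72972973] [ 0.08895888 -0.01275899  0.02      ]
side0 [335 275   5  16  47] [336.78723404 282.4893617 ] [0.29237508 0.33290501 0.02      ]
side0 [482 306   8  19  40] [484.925 314.55 ] [-0.11397972  0.38233543  0.02      ]
side0 [455 310   6  15  32] [457.65625 317.09375] [-0.03719474  0.40105899  0.02
[... 548 characters left out ...]
 ]
D [0.41396672 0.1496717  0.034     ]
D [0.43098457 0.27871218 0.034     ]
D [0.58183375 0.25983127 0.034     ]
nose (array([ 0.49935169, -0.21665288, -0.00303774]), [0.008562234693885923, 0.00856223469388593]) (array([ 0.48862583, -0.22619256,  0.00558936]), [0.017931230112912488, 0.0179312301129125])
blocktop [array([ 0.47095016, -0.30862607,  0.056     ]), array([ 0.45563811, -0.34867058,  0.056     ]), array([ 0.42930916, -0.34269469,  0.056     ]), array([ 0.44056252, -0.30469494,  0.056     ])] [array([ 0.45557879, -0.32782313,  0.056     ]), array([ 0.42966615, -0.31698286,  0.056     ]), array([ 0.44075398, -0.27712768,  0.056     ]), array([ 0.46923251, -0.28811344,  0.056     ])]
```

Call:
move_arm(increments=[16,-21,-10,0,1,16,-21,-10,0,1,16,-21,-10,0,1,16,-21,-10,0,1,16,-21,-10,0,1,16,-21,-10,0,1,0,0,0,0,1,0,0,0,0,1])

```text
time: 0.82
tool_pos: [0.4988, 0.0966, 0.2921]
tool_rot: [0.001, 0.707, 0.708, 0.001]
contact_force: [0.2, -0.7, 0.3]
gripper_width: 1.004
grasp_force: 0.0
```

```bash
python3 -c "
from h import *
d=grab('wrist','w1');print(d['tp'],d['tr']);cv2.imwrite('pics/w1v.png',cv2.resize(d['image'],(800,600),interpolation=cv2.INTER_CUBIC))"
```

```text
[0.4987627075864618, 0.0965945762561209, 0.29213296735547506] [0.0008448417493005936, 0.706532952703749, 0.707679229145461, 0.0007626416107320979]
```

View pics/w1v.png

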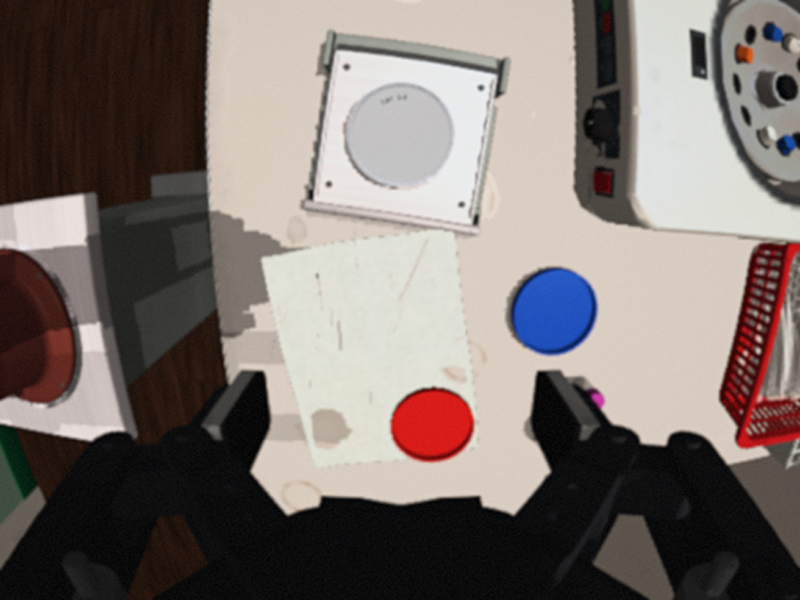

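Seen from above, the rear block and hinge are at the top of the picture. The round lip bar is at the bottom, from (305,205) to (478,232), so the wedge goes in along about +y. The wedge already points that way. The red disc at (432,425) is near the path. Next I'll take a second stage view, then two wedge views.

Call:
move_arm(increments=[-35,-3,0,0,1,-35,-3,0,0,1,-30,-4,0,0,1,0,0,0,0,1,0,0,0,0,1])

```text
time: 1.28
tool_pos: [0.4891, -0.0059, 0.2901]
tool_rot: [-0.001, 0.709, 0.706, -0.001]
contact_force: [-0.2, -0.7, -0.5]
gripper_width: 1.001
grasp_force: 0.0
```

```bash
python3 -c "
from h import *
d=grab('wrist','w2');print(d['tp'])"
```

```text
[0.4890657682185387, -0.005933239983326186, 0.2901300929070922]
```

Call:
move_arm(increments=[-40,-3,0,0,1,-40,-3,0,0,1,-40,-4,0,0,1,-40,-4,0,0,1,-40,-4,0,0,1,-40,-4,0,0,1,0,0,0,0,1,0,0,0,0,1])

```text
time: 2.0
tool_pos: [0.467, -0.2452, 0.2904]
tool_rot: [-0.001, 0.708, 0.706, 0.0]
contact_force: [-0.6, 0.3, 0.4]
gripper_width: 0.997
grasp_force: 0.0
```

```bash
python3 -c "
from h import *
d=grab('wrist','w3');print(d['tp'])"
```

```text
[0.46700201310643685, -0.24515173358570957, 0.2903937167147156]
```

Call:
move_arm(increments=[-40,0,0,0,1,-40,0,0,0,1,-40,0,0,0,1,0,0,0,0,1,0,0,0,0,1])

```text
time: 2.47
tool_pos: [0.4676, -0.3637, 0.2905]
tool_rot: [-0.001, 0.707, 0.707, 0.0]
contact_force: [0.1, 0.8, 0.0]
gripper_width: 0.996
grasp_force: 0.0
```

```bash
python3 -c "
from h import *
d=grab('wrist','w4');print(d['tp'])
L=lambda n:load(n)['image']
im=np.vstack([np.hstack([L('w1'),L('w2')]),np.hstack([L('w3'),L('w4')])])
cv2.imwrite('pics/m4.png',cv2.resize(im,(800,600),interpolation=cv2.INTER_AREA))"
```

```text
[0.4676459862055612, -0.36372753878347086, 0.29045515106817615]
```

View pics/m4.png

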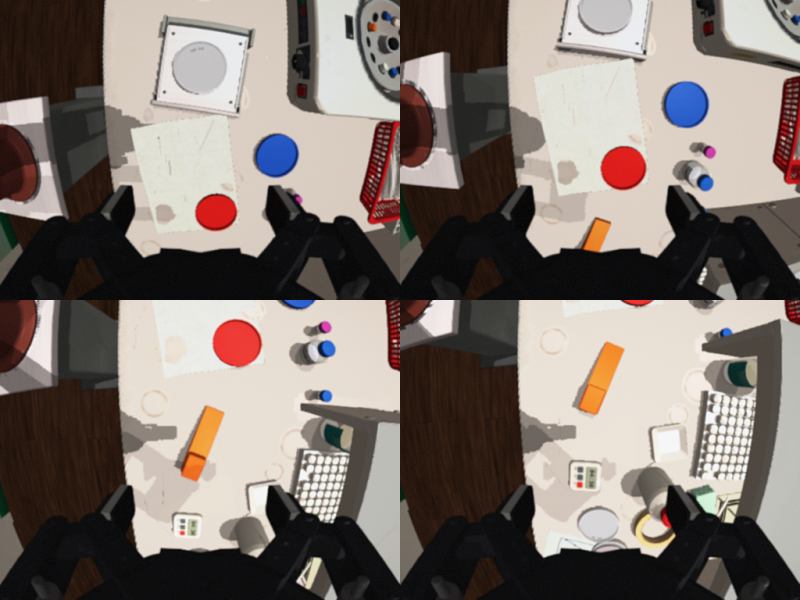

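Views: the wedge is upright in w3 (montage (203,443)) and in w4 (601,378), block toward −y and nose toward +y. The bystanders (timer, weigh boat, vials) are clear of its path. The red disc is at montage (237,343). Next, a zoom to get corners.

```bash
python3 - <<'E'
from h import *
def c(n,x,y): return cv2.resize(load(n)['image'][y:y+60,x:x+80] if n[1] in'34' else load(n)['image'][y:y+96,x:x+128],(400,300),interpolation=cv2.INTER_CUBIC)
def c2(n,x,y,w,h): return cv2.resize(load(n)['image'][y:y+h,x:x+w],(400,300),interpolation=cv2.INTER_CUBIC)
cv2.imwrite('pics/z.png',np.vstack([np.hstack([c2('w1',190,84,128,96),c2('w2',190,20,128,96)]),np.hstack([c2('w3',190,125,144,108),c2('w4',200,45,144,108)])]))
for n in('w3','w4','w2'):
    D=load(n);h=cv2.cvtColor(D['image'],cv2.COLOR_BGR2HSV)
    m=cv2.inRange(h,(6,170,50),(18,255,255)); cs,_=cv2.findContours(m,0,1); k=max(cs,key=cv2.contourArea)
    print(n,cv2.contourArea(k),cv2.approxPolyDP(cv2.convexHull(k),1.8,True)[:,0].tolist(),np.round(cv2.boxPoints(cv2.minAreaRect(k)),1).tolist())
    m=cv2.inRange(h,(0,190,80),(4,255,255))|cv2.inRange(h,(176,190,80),(180,255,255)); cs,_=cv2.findContours(m,0,1); k=max(cs,key=cv2.contourArea)
    e=cv2.fitEllipse(k); print(' red',e,plane(D,*e[0],.012))
E
```

```text
w3 2185.0 [[265, 136], [285, 146], [261, 210], [252, 229], [248, 230], [233, 224], [232, 216]] [[228.6999969482422, 222.6999969482422], [262.79998779296875, 135.0], [286.6000061035156, 144.1999969482422], [252.5, 231.89999389648438]]
 red ((303.0484924316406, 54.57133102416992), (57.13487243652344, 59.75645065307617), 114.64801025390625) [ 0.53397515 -0.09879943  0.012     ]
w4 2181.5 [[265, 54], [284, 62], [285, 65], [252, 144], [247, 145], [231, 139], [229, 135]] [[227.3000030517578, 137.60000610351562], [262.70001220703125, 52.79999923706055], [286.20001220703125, 62.599998474121094], [250.89999389648438, 147.39999389648438]]
 red ((304.3680114746094, 2.493518114089966), (6.335388660430908, 38.6685791015625), 90.52130889892578) [ 0.53731384 -0.13680154  0.012     ]
w2 848.0 [[268, 285], [253, 323], [233, 318], [251, 279]] [[231.8000030517578, 318.20001220703125], [249.1999969482422, 276.79998779296875], [269.3999938964844, 285.29998779296875], [252.0, 326.70001220703125]]
 red ((285.5248107910156, 214.77902221679688), (53.273399353027344, 55.15700912475586), 69.75981903076172) [ 0.53392444 -0.09625875  0.012     ]
```

View pics/z.png

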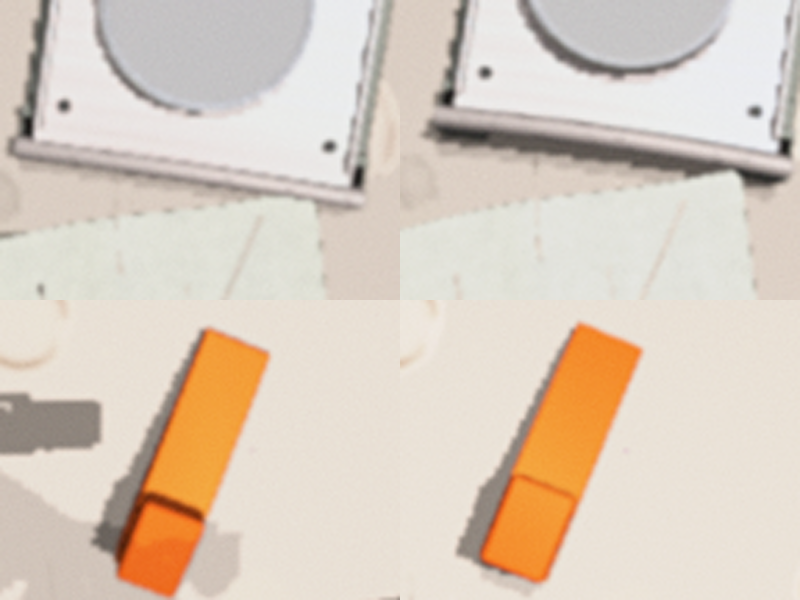

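The zoom shows the lip bar's ends at (12,147) and (363,197) in w1, and at (35,112) and (392,170) in w2 (tile coordinates). The wedge's nose and block-top corners are sharp in both lower tiles.

```bash
cat > meas.py <<'E'
from h import *
W=[load(f'w{i}') for i in range(5)] if 0 else {i:load(f'w{i}') for i in (1,2,3,4)}
off={1:(190,84,3.125),2:(190,20,3.125),3:(190,125,2.7778),4:(200,45,2.7778)}
def px(i,x,y): a=off[i]; return (W[i],a[0]+(x+.5)/a[2]-.5,a[1]+(y+.5)/a[2]-.5)
def T(i,p,j,q): return tri(px(i,*p),px(j,*q))
def show(n,r): print(n,np.round(r[0]*1000,1),np.round(np.array(r[1])*1000,1)); return r[0]
l=show('lipL',T(1,(12,147),2,(35,112))); r=show('lipR',T(1,(363,197),2,(392,170)))
for i,a,b in((1,(12,147),(363,197)),(2,(35,112),(392,170))):
    A,B=plane(*px(i,*a),.030),plane(*px(i,*b),.030); v=B-A
    print('lip',i,A,B,np.linalg.norm(v),'insdir',np.degrees(np.arctan2(v[0],-v[1])),'mid',(A+B)/2)
n1=show('noseL',T(3,(208,28),4,(180,22)));n2=show('noseR',T(3,(268,54),4,(241,50)))
b1=show('rearL',T(3,(118,275),4,(83,255)));b2=show('rearR',T(3,(172,297),4,(145,282)))
f1=show('frL',T(3,(150,203),4,(115,175)));f2=show('frR',T(3,(201,219),4,(177,197)))
for i,P in((3,[(208,28),(268,54),(118,275),(172,297)]),(4,[(180,22),(241,50),(83,255),(145,282),(115,175),(177,197)])):
    Q=[plane(*px(i,*p),z) for p,z in zip(P,(.01,.01,.056,.056,.056,.056))]
    nm=(Q[0]+Q[1])/2;rm=(Q[2]+Q[3])/2;v=nm-rm
    print(i,'nose',nm,'rear',rm,'len',np.linalg.norm(v[:2]),'yaw',np.degrees(np.arctan2(v[1],v[0])),'org',rm+v*22/128,'w',np.linalg.norm(Q[0]-Q[1]),np.linalg.norm(Q[2]-Q[3]), 'ctr',sum(Q[2:])/len(Q[2:]))
E
python3 meas.py
```

```text
lipL [416.7 135.4  37.3] [0.8 0.8]
lipR [570.9 111.2  21.6] [0.3 0.3]
lip 1 [0.41433929 0.13487848 0.03      ] [0.56918809 0.11233112 0.03      ] 0.1564817311779276 insdir 81.71544698413946 mid [0.49176369 0.1236048  0.03      ]
lip 2 [0.41609306 0.13660114 0.03      ] [0.56958367 0.11019404 0.03      ] 0.15574563121316387 insdir 80.23818657073136 mid [0.49283836 0.12339759 0.03      ]
noseL [ 480.1 -215.1    8.1] [0.2 0.2]
noseR [ 511.5 -228.8    5.1] [0.1 0.1]
rearL [ 434.8 -331.1   56.7] [0.1 0.1]
rearR [ 462.2 -344.    54.2] [0.9 0.9]
frL [ 450.4 -294.6   54.5] [0.7 0.7]
frR [ 476.8 -304.9   48. ] [1.1 1.1]
3 nose [ 0.49541563 -0.22155979  0.01      ] rear [ 0.4480058  -0.33728595  0.056     ] len 0.12506092682829514 yaw 67.72243537444871 org [ 0.45615437 -0.31739551  0.04809375] w 0.033773463679201865 0.029129664930441206 ctr [ 0.4480058  -0.33728595  0.056     ]
4 nose [ 0.49567546 -0.22249107  0.01      ] rear [ 0.44899254 -0.33746314  0.056     ] len 0.12408816184729178 yaw 67.90102510471077 org [ 0.45701616 -0.31770231  0.04809375] w 0.033891940306764845 0.031059376858664257 ctr [ 0.45635998 -0.31854332  0.056     ]
```

The measurements agree with the given sizes:

| Thing | Measured | Expected |
|---|---|---|
| Lip length | 156 mm | 156 mm |
| Lip mean height | 29.5 mm | 29 mm |
| Block top height | 54 mm | 56 mm |

- **Wedge:** origin (0.4565, −0.318), yaw 67.8°.
- **Lip:** middle (0.492, 0.1235), insertion yaw about 81°.

I'll move above the block and turn +0.387.

Call:
move_arm(increments=[23,-5,0,0,1,23,-6,0,0,1,0,0,40,0.097,1,0,0,40,0.097,1,0,0,40,0.097,1,0,0,40,0.096,1,0,0,20,0,1,0,0,0,0,1])

```text
time: 3.18
tool_pos: [0.4533, -0.3127, 0.1049]
tool_rot: [-0.006, 0.829, 0.559, -0.001]
contact_force: [-0.8, -0.1, -0.7]
gripper_width: 1.001
grasp_force: 0.0
```

```bash
python3 -c "
from h import *
d=grab('wrist','w5');print(d['tp'],R.from_quat(np.array(d['tr'])[[1,2,3,0]]).as_matrix().round(3))
h=cv2.cvtColor(d['image'],cv2.COLOR_BGR2HSV);m=cv2.inRange(h,(6,170,50),(18,255,255)); cs,_=cv2.findContours(m,0,1); k=max(cs,key=cv2.contourArea)
print(cv2.approxPolyDP(cv2.convexHull(k),2,True)[:,0].tolist())
p=np.array([0.4565,-.318,.056]);v=np.array([np.cos(np.radians(67.8)),np.sin(np.radians(67.8)),0])
cv2.imwrite('pics/w5v.png',d['image'])"
```

```text
[0.4532965565198834, -0.31266938493504487, 0.10493591550630535] [[ 0.374  0.927 -0.008]
 [ 0.927 -0.374  0.008]
 [ 0.004 -0.011 -1.   ]]
[[283, 71], [285, 163], [282, 240], [280, 244], [243, 244], [239, 233], [240, 75], [242, 71]]
```

View pics/w5v.png

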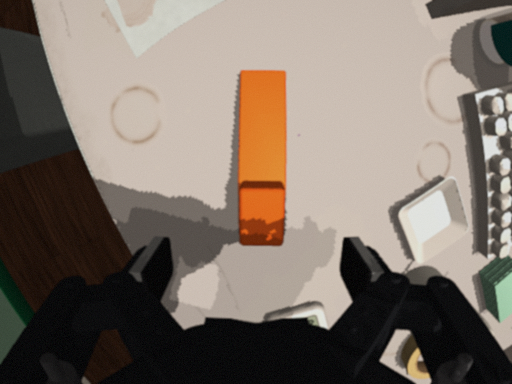

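The wedge stands vertical and centred in the picture (columns 240–285, nose row 71, block rows 183–244), midway between the open fingers. Next I'll work out the residual offset.

```bash
python3 - <<'E'
from h import *
s=manip.state();print(s['tool_pos'])
d=load('w5');P=[plane(d,u,v,z) for u,v,z in((242,70.5,.01),(284,70.5,.01),(241,244.5,.056),(282.5,244.5,.056))]
nm=(P[0]+P[1])/2;rm=(P[2]+P[3])/2;v=(nm-rm)[:2];L=np.linalg.norm(v);u=v/L
o=rm[:2]+u*22;o=rm[:2]+u*.022;print('nose',nm,'rear',rm,L,np.degrees(np.arctan2(*v[::-1])),'org',o,nm[:2]-u*.106)
Rw=R.from_quat(np.array(s['tool_rot'])[[1,2,3,0]]).as_matrix()
for q in (o,nm[:2]-u*.106,[.4565,-.318]): print(1000*Rw.T@np.r_[q-np.array(s['tool_pos'])[:2],0])
E
```

```text
[ 0.45498405 -0.31453111  0.10861787]
nose [ 0.49583045 -0.22199047  0.01      ] rear [ 0.44801327 -0.33774011  0.056     ] 0.1252376148226819 67.55405858536254 org [ 0.45641313 -0.31740683] [ 0.45535842 -0.31995993]
[-2.13120226  2.40200827 -0.0184208 ]
[-4.89349349  2.38019828 -0.02500445]
[-2.64867013  2.7046983  -0.02134618]
```

Call:
move_arm(increments=[-3,2.5,0,0,1,0,0,22,0,1,0,0,22,0,1,0,0,22,0,1,0,0,20,0,1,0,0,4,0,1,0,0,0,0,1,0,0,0,0,1])

```text
time: 3.9
tool_pos: [0.4588, -0.3229, 0.0239]
tool_rot: [0.002, 0.83, 0.558, 0.001]
contact_force: [0.6, 0.3, 0.1]
gripper_width: 1.004
grasp_force: 0.0
```

Call:
move_arm(increments=[0,0,0,0,0,0,0,0,0,0,0,0,0,0,0,0,0,0,0,0,0,0,0,0,0,0,0,0,0,0,0,0,0,0,0,0,0,0,0,0])

```text
time: 4.57
tool_pos: [0.4576, -0.3222, 0.0222]
tool_rot: [0.001, 0.83, 0.558, 0.0]
contact_force: [-0.7, -0.4, 5.8]
gripper_width: 0.367
grasp_force: 60.5
```

Gripped at width 0.367 (31 mm) with 60 N. Next I'll lift 35 mm, turn −0.231 to the insertion yaw, and carry it over to in front of the lip.

Call:
move_arm(increments=[0,0,-18,0,0,0,0,-17,0,0,0,0,0,-0.116,0,0,0,0,-0.115,0,15,-1.5,0,0,0,28,-3.5,0,0,0,28,-3.5,0,0,0,28,-3.5,0,0,0])

```text
time: 5.23
tool_pos: [0.4596, -0.2198, 0.055]
tool_rot: [-0.001, 0.761, 0.649, -0.0]
contact_force: [0.6, 1.2, -0.7]
gripper_width: 0.367
grasp_force: 59.7
```

Call:
move_arm(increments=[28,-3.5,0,0,0,28,-3.5,0,0,0,28,-3.5,0,0,0,28,-3.5,0,0,0,28,-3.5,0,0,0,20,-2,0,0,0,0,0,0,0,0,0,0,0,0,0])

```text
time: 5.9
tool_pos: [0.4652, -0.0595, 0.0553]
tool_rot: [-0.001, 0.76, 0.65, -0.001]
contact_force: [0.6, 0.1, -1.5]
gripper_width: 0.365
grasp_force: 59.8
```

```bash
python3 -c "
from h import *
d=grab('wrist','w6');print(d['tp'],R.from_quat(np.array(d['tr'])[[1,2,3,0]]).as_matrix().round(3))
grab('side','s6');grab('scene','c6')
c=lambda im,x,y,w,h:cv2.resize(im[y:y+h,x:x+w],(400,300),interpolation=cv2.INTER_CUBIC)
cv2.imwrite('pics/w6v.png',np.vstack([cv2.resize(d['image'],(800,600),interpolation=cv2.INTER_CUBIC)]))
"
```

```text
[0.4652192986376249, -0.0594721748771134, 0.05530227390018884] [[ 0.154  0.988 -0.002]
 [ 0.988 -0.154  0.   ]
 [ 0.    -0.002 -1.   ]]
```

View pics/w6v.png

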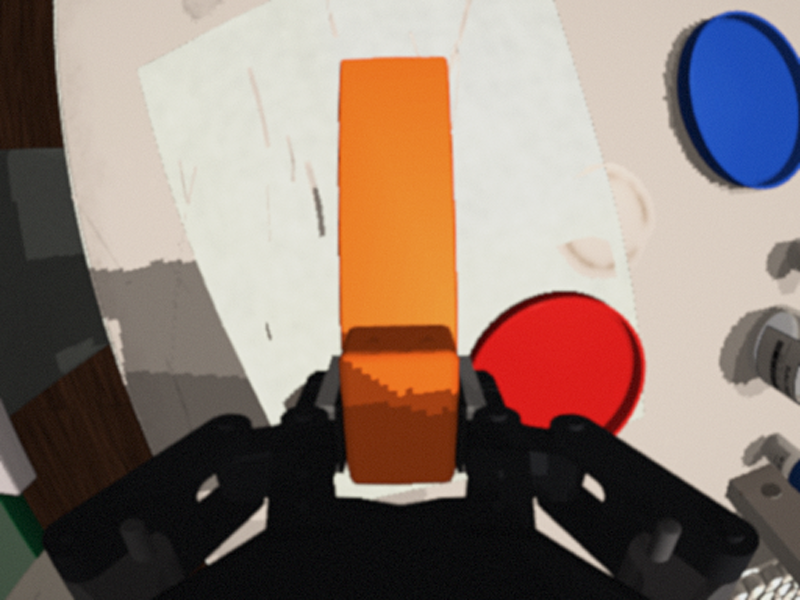

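The wedge sits straight in the fingers, nose edge at rows 57–60 (columns 340–447). The red disc at (560,365) is clear to the right. I'll advance 25 mm, then lower.

Call:
move_arm(increments=[13,0,0,0,0,12,0,0,0,0,0,0,13,0,0,0,0,12,0,0,0,0,4,0,0,0,0,0,0,0,0,0,0,0,0,0,0,0,0,0])

```text
time: 6.72
tool_pos: [0.4707, -0.0368, 0.028]
tool_rot: [0.0, 0.76, 0.649, 0.0]
contact_force: [0.6, 1.1, -0.7]
gripper_width: 0.366
grasp_force: 59.8
```

Call:
move_arm(increments=[0,0,2,0,0,0,0,1,0,0,0,0,0,0,0,0,0,0,0,0])

```text
time: 7.05
tool_pos: [0.4702, -0.0363, 0.0244]
tool_rot: [0.0, 0.76, 0.65, 0.0]
contact_force: [0.6, -0.2, -2.3]
gripper_width: 0.369
grasp_force: 59.8
```

Call:
move_arm(increments=[0,0,1,0,0,0,0,1,0,0,0,0,0,0,0,0,0,0,0,0])

```text
time: 7.38
tool_pos: [0.4701, -0.0362, 0.0223]
tool_rot: [-0.0, 0.76, 0.65, -0.0]
contact_force: [-0.1, 1.0, -0.9]
gripper_width: 0.364
grasp_force: 59.9
```

Call:
move_arm(increments=[0,0,1,0,0,11,0,0,0,0,11,0,0,0,0,11,0,0,0,0,11,0,0,0,0,0,0,0,0,0,0,0,0,0,0])

```text
time: 7.97
tool_pos: [0.4782, 0.0094, 0.0222]
tool_rot: [-0.0, 0.76, 0.65, 0.002]
contact_force: [0.2, 3.7, 6.5]
gripper_width: 0.37
grasp_force: 60.5
```

```bash
python3 -c "
from h import *
d=grab('wrist','w7');print(d['tp'],R.from_quat(np.array(d['tr'])[[1,2,3,0]]).as_matrix().round(3))
a=grab('side','s7')['image'];b=grab('scene','c7')['image']
c=lambda im,x,y,w,h:cv2.resize(im[y:y+h,x:x+w],(400,300),interpolation=cv2.INTER_CUBIC)
cv2.imwrite('pics/w7v.png',np.hstack([cv2.resize(d['image'][:,90:430],(400,452),interpolation=cv2.INTER_CUBIC),np.vstack([c(a,220,190,112,84),c(b,168,164,112,84)])[:452]]))
"
```

```text
[0.47823545880641904, 0.00941181502146346, 0.02224089349231335] [[ 0.154  0.988  0.002]
 [ 0.988 -0.154  0.002]
 [ 0.003  0.002 -1.   ]]
```

View pics/w7v.png

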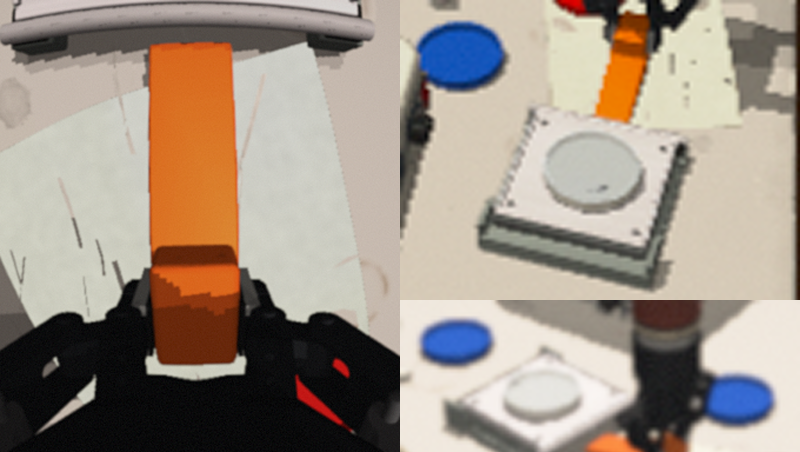

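The nose is just short of the lip, with the lip ends at (5,30) and (372,30), so the wedge at column 191 is centred and square. The side tile shows the same. Now I'll measure the remaining distance.

```bash
python3 - <<'E'
from h import *
d=load('w7');k=400/340
g=cv2.cvtColor(d['image'],cv2.COLOR_BGR2GRAY); print(g[8:46,225].tolist(),g[8:40,280].tolist())
Rw=R.from_quat(np.array(d['tr'])[[1,2,3,0]]).as_matrix();t=np.array(d['tp'])
f=lambda u,v,z:(Rw.T@(plane(d,u,v,z)-t)*1000).round(1)
print('nose',f(90+152/k,44/k,.01),f(90+233/k,43/k,.01))
for c,v in((5,30),(372,30),(150,28),(233,28)): print('lip',f(90+c/k,v/k,.029),plane(d,90+c/k,v/k,.029))
s=(.156,.988); p=np.r_[.4923,.1235,0]-t; print('lip from w1/w2',(Rw.T@p*1000).round(1)); print(manip.state()['tool_pos'],manip.state()['contact_force'])
E
```

```text
[177, 174, 165, 157, 161, 158, 150, 141, 131, 120, 109, 99, 81, 66, 59, 64, 76, 78, 78, 76, 79, 80, 79, 78, 80, 79, 78, 78, 80, 88, 103, 112, 120, 124, 128, 129, 130, 127] [180, 175, 163, 155, 157, 160, 153, 143, 135, 123, 111, 97, 83, 65, 58, 69, 74, 78, 81, 78, 77, 78, 79, 78, 79, 79, 77, 82, 91, 107, 115, 118]
nose [107.3 -18.1  12.5] [107.7  17.4  12.6]
lip [116.7 -80.1  -6.6] [0.41706782 0.13710792 0.029     ]
lip [115.5  75.2  -6.3] [0.57034394 0.11191943 0.029     ]
lip [109.5 -16.6  -6.5] [0.47870538 0.12013869 0.029     ]
lip [109.4  15.4  -6.4] [0.51033613 0.1150745  0.029     ]
lip from w1/w2 [114.8  -3.8  22.6]
[0.47821988 0.00938029 0.02223193] [0.18475717 4.22123079 6.10302462]
```

Lip centre is about 115 mm ahead of the TCP and the nose 107.5 mm, so the nose is about 7 mm short. First contact should come after about 56 mm of travel, and a 3.5 mm gap after about 68 mm. First I'll advance 27 mm for the checkpoint hold.

Call:
move_arm(increments=[9,0,0,0,0,9,0,0,0,0,9,0,0,0,0,0,0,0,0,0,0,0,0,0,0,0,0,0,0,0])

```text
time: 8.62
tool_pos: [0.4823, 0.0358, 0.0222]
tool_rot: [-0.0, 0.76, 0.65, 0.002]
contact_force: [1.0, 1.7, 5.6]
gripper_width: 0.369
grasp_force: 60.6
```

Call:
move_arm(increments=[6,0,0,0,0,6,0,0,0,0,6,0,0,0,0,6,0,0,0,0,0,0,0,0,0,0,0,0,0,0])

```text
time: 9.12
tool_pos: [0.4859, 0.059, 0.0222]
tool_rot: [0.0, 0.76, 0.65, 0.001]
contact_force: [0.2, -0.4, 5.4]
gripper_width: 0.373
grasp_force: 60.7
```

Call:
move_arm(increments=[3,0,0,0,0,3,0,0,0,0,0,0,0,0,0,0,0,0,0,0])

```text
time: 9.45
tool_pos: [0.4867, 0.064, 0.0222]
tool_rot: [0.001, 0.76, 0.65, 0.0]
contact_force: [-0.4, -4.2, 6.0]
gripper_width: 0.368
grasp_force: 60.8
```

Call:
move_arm(increments=[2,0,0,0,0,2,0,0,0,0,0,0,0,0,0,0,0,0,0,0])

```text
time: 9.78
tool_pos: [0.4869, 0.0651, 0.0222]
tool_rot: [0.003, 0.759, 0.651, -0.002]
contact_force: [-2.8, -16.4, 8.2]
gripper_width: 0.365
grasp_force: 61.3
```

Contact came at TCP y≈0.0645, where predicted. I'll ease the downward press a little and push on in small steps.

Call:
move_arm(increments=[0,0,-1,0,0,2,0,0,0,0,0,0,0,0,0,0,0,0,0,0])

```text
time: 10.12
tool_pos: [0.4868, 0.067, 0.0223]
tool_rot: [0.002, 0.76, 0.65, -0.002]
contact_force: [-1.2, -16.0, 2.7]
gripper_width: 0.371
grasp_force: 60.0
```

Call:
move_arm(increments=[2,0,0,0,0,0,0,0,0,0,0,0,0,0,0,0,0,0,0,0])

```text
time: 10.45
tool_pos: [0.487, 0.0687, 0.0223]
tool_rot: [0.002, 0.76, 0.65, -0.003]
contact_force: [-1.5, -17.3, 3.8]
gripper_width: 0.365
grasp_force: 60.2
```

Call:
move_arm(increments=[2,0,0,0,0,2,0,0,0,0,0,0,0,0,0,0,0,0,0,0,0,0,0,0,0])

```text
time: 10.87
tool_pos: [0.4874, 0.0726, 0.0222]
tool_rot: [0.002, 0.76, 0.65, -0.003]
contact_force: [-2.5, -17.9, 3.6]
gripper_width: 0.369
grasp_force: 60.3
```

```bash
python3 -c "
from h import *
d=grab('wrist','w8');a=grab('side','s8')
print(d['tp'],R.from_quat(np.array(d['tr'])[[1,2,3,0]]).as_matrix().round(3))
c=lambda im,x,y,w,h:cv2.resize(im[y:y+h,x:x+w],(400,300),interpolation=cv2.INTER_CUBIC)
cv2.imwrite('pics/w8v.png',np.hstack([cv2.resize(d['image'][:,90:430],(400,452),interpolation=cv2.INTER_CUBIC),np.vstack([c(a['image'],220,190,112,84),c(load('s7')['image'],220,190,112,84)])[:452]]))
"
```

```text
[0.48743877411999087, 0.07263095436387296, 0.022242246830809186] [[ 0.154  0.988 -0.001]
 [ 0.988 -0.154 -0.007]
 [-0.008 -0.    -1.   ]]
```

View pics/w8v.png

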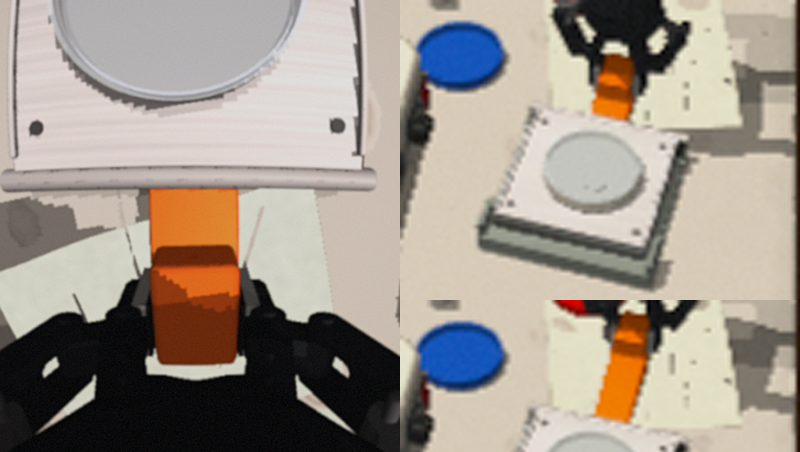

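The block sits in the fingers exactly as before (rows 246–265), so nothing has slipped. The lip is over the slope at row 180, and the dish is unmoved. The estimated gap is 2.3 mm, so I'll push about 4 mm more.

Call:
move_arm(increments=[2,0,0,0,0,2,0,0,0,0,0,0,0,0,0,0,0,0,0,0,0,0,0,0,0,0,0,0,0,0])

```text
time: 11.47
tool_pos: [0.488, 0.0766, 0.0223]
tool_rot: [0.002, 0.76, 0.65, -0.003]
contact_force: [-2.3, -17.9, 5.2]
gripper_width: 0.369
grasp_force: 60.3
```

```bash
python3 - <<'E'
from h import *
d=grab('wrist','w9');s=manip.state();print(s['tool_pos'],s['contact_force'],s['joint_vel'].round(4))
# lip geometry in tool frame: nose at 107.5, lip centre world line from w1/w2
t=np.array(d['tp']);Rw=R.from_quat(np.array(d['tr'])[[1,2,3,0]]).as_matrix()
lip=(Rw.T@(np.array([.4923,.1235,.029])-t)*1000)[0]; p=107.5-lip; print('past',p,'gap',(p-48.3)/3.5)
# block / lip apparent widths -> scale check between w7-like still view and now: lip ends
for n in('w8','w9'):
    D=load(n);g=cv2.cvtColor(D['image'],cv2.COLOR_BGR2GRAY);k=400/340
    print(n,g[135:170,190].tolist())
S,T_=load('side0'),grab('side','s9')
p0,p1=[cv2.cvtColor(x['image'],cv2.COLOR_BGR2GRAY)[222:245,245:300].astype(np.float32) for x in(S,T_)]
print('side shift dish/plate px',cv2.phaseCorrelate(p0,p1))
E
```

```text
[0.48797816 0.07655167 0.022219  ] [ -2.21094436 -18.2875363    5.18178263] [ 0.0007  0.      0.0005 -0.0003  0.001  -0.0017]
past 60.5264072316246 gap 3.493259209035602
w8 [207, 208, 208, 210, 211, 202, 165, 111, 112, 151, 170, 182, 185, 185, 185, 185, 186, 174, 167, 161, 161, 150, 141, 121, 105, 101, 131, 150, 151, 152, 158, 167, 168, 179, 188]
w9 [205, 206, 210, 213, 213, 213, 211, 214, 211, 209, 208, 209, 210, 208, 202, 175, 140, 135, 156, 172, 178, 184, 182, 185, 185, 187, 183, 176, 167, 159, 152, 139, 122, 107, 109]
side shift dish/plate px ((0.16190214980860063, -0.15878379193757652), 1.0279758998089366)
```

```bash
python3 - <<'E'
from h import *
from scipy.optimize import brentq
for n in('w8','w9'):
    D=load(n);g=cv2.cvtColor(D['image'],cv2.COLOR_BGR2GRAY).astype(float)
    r=153 if n=='w8' else 162
    out=[]
    for v in (r-3,r-1,r+1,r+3):
        a=np.diff(cv2.GaussianBlur(g,(3,3),0)[v]); L=84+np.argmax(np.abs(a[84:104])); Rr=395+np.argmax(np.abs(a[395:425])); 
        A=lambda z:(plane(D,L+.5,v,z),plane(D,Rr+.5,v,z)); f=lambda z:np.linalg.norm(A(z)[0]-A(z)[1])-.156
        out.append((v,int(L),int(Rr),round(brentq(f,-.05,.1)*1000,1)))
    print(n,out)
    print(g[r,84:104].astype(int).tolist(),g[r,398:425].astype(int).tolist())
E
```

```text
w8 [(150, 89, 410, 34.9), (152, 89, 408, 34.1), (154, 89, 408, 34.3), (156, 89, 409, 35.0)]
[193, 192, 192, 192, 191, 185, 172, 172, 170, 175, 170, 174, 173, 174, 174, 173, 172, 174, 174, 174] [203, 204, 203, 203, 203, 202, 202, 201, 200, 201, 200, 192, 191, 191, 191, 191, 193, 192, 191, 193, 192, 192, 190, 193, 193, 193, 192]
w9 [(159, 89, 410, 35.8), (161, 88, 409, 36.1), (163, 88, 408, 35.8), (165, 89, 410, 36.5)]
[192, 189, 191, 191, 190, 179, 169, 172, 172, 172, 173, 174, 173, 174, 172, 172, 173, 174, 173, 172] [202, 201, 200, 203, 203, 201, 200, 200, 203, 202, 203, 198, 192, 191, 192, 190, 193, 193, 194, 191, 192, 192, 191, 191, 192, 193, 191]
```

Image scale gives a bar height of 36 mm with an unknown bias. I'll calibrate it on w7, where the lip was down at 29 mm.

```bash
python3 - <<'E'
from h import *
from scipy.optimize import brentq
D=load('w7');g=cv2.GaussianBlur(cv2.cvtColor(D['image'],cv2.COLOR_BGR2GRAY),(3,3),0).astype(float)
for v in (24,26,28,30):
    a=np.abs(np.diff(g[v])); L=84+np.argmax(a[84:110]); Rr=395+np.argmax(a[395:420])
    f=lambda z:np.linalg.norm(plane(D,L+.5,v,z)-plane(D,Rr+.5,v,z))-.156
    print(v,L,Rr,round(brentq(f,-.05,.1)*1000,1))
    print(g[v,84:104].astype(int).tolist(),g[v,395:420].astype(int).tolist())
E
```

```text
24 88 399 28.2
[184, 184, 183, 183, 180, 173, 166, 164, 164, 165, 166, 166, 165, 165, 165, 165, 165, 164, 163, 163] [162, 164, 166, 166, 168, 171, 173, 174, 175, 175, 177, 177, 177, 179, 182, 184, 184, 184, 184, 184, 184, 184, 184, 184, 184]
26 88 408 32.6
[183, 184, 184, 182, 176, 168, 163, 162, 162, 163, 163, 162, 160, 160, 159, 158, 157, 156, 155, 154] [153, 154, 156, 157, 158, 160, 162, 163, 164, 165, 166, 167, 169, 174, 180, 183, 184, 184, 183, 184, 184, 183, 183, 184, 184]
28 88 407 32.0
[183, 183, 184, 181, 172, 159, 150, 148, 149, 150, 151, 150, 149, 147, 146, 144, 143, 142, 141, 139] [131, 130, 131, 135, 139, 140, 142, 145, 148, 150, 152, 155, 161, 172, 180, 184, 184, 184, 184, 184, 184, 184, 184, 185, 184]
30 88 407 31.9
[183, 184, 184, 181, 169, 151, 140, 138, 139, 137, 136, 135, 133, 132, 131, 128, 126, 124, 121, 119] [105, 105, 106, 110, 114, 116, 118, 121, 125, 127, 130, 138, 154, 172, 182, 184, 184, 184, 184, 184, 184, 184, 184, 184, 184]
```

With the lip down, the same measure reads 32.2 mm. The lip has therefore risen about 3.8 mm now and 2.4 mm before the last push, matching the 3.5 mm from geometry. The dish is still and the wedge is gripped and at rest, so I'm handing in.

```bash
python3 -c "
from plant import manip
print(manip.job_done())"
```

```text
the job is handed in; nothing more can be done
None
```

I handed the job in with the wedge still gripped under the lip and the lip about 3.5 mm off both pads; the dish looked unmoved and I touched no bystander, but no verdict came back.

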